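# Slide the card reader onto the payment console's rail

### The arm

A 6-joint arm with a two-finger parallel gripper is mounted at the origin on the work surface. World frame = base frame: x ahead of the robot, y to its left, z up, the work surface at z = 0. Lengths are in m, angles in rad, forces in N, time in s.
With the tool pointing down it reaches from about 0.425 to 0.95 m from the base axis. Payload 14.7 kg.
Tool frame: the origin (TCP) lies midway between the tips of the shut fingers; the grasp point (between the pads) lies 19 mm behind it (arm.grip_point_offset is the distance from the TCP to the grasp point, in m); z points along the fingers, y is the line along which they close (so a half turn about z gives the same grasp; the last joint's range is limited). The gripper opens to 85 mm and grips with 20 to 120 N. Pads are 22 mm wide; open, the fingers measure 114 mm over their backs; the gripper's body (76 mm by 85 mm) begins 54 mm behind the grasp point. The pads swing forward as they close: fully open they stand 13 mm farther back than shut.
Start: joints at [1.233, 0.48, 1.596, -0, 1.065, -0.047], TCP at [0.186, 0.623, 0.231] pointing down, gripper open.
Joint ranges: [-2.75, 2.75], [-0.82, 2.05], [0.23, 2.67], [-1.56, 4.7], [0.09, 2.69], [-2.92, 2.92]. Speed limits (rad/s): [1.89, 1.89, 2.39, 3.01, 3.01, 3.01].

### API

Orientations are given as a unit quaternion [w, x, y, z].
In Python, from plant import arm gives the robot as it stands. The module is installed in compiled form; this text tells all that it offers.
- The arm moves only by the tool step_arm, never from a script. Its argument "steps" is a list of rows, each an object with "fingers": the closure, from 0 (fully open) to 1 (shut); "slide": the shift along the tool's x, y, z in m, a list of three; "roll": the turn about the tool's z in degrees. In form: [{"fingers": fingers, "slide": [tx, ty, tz], "roll": roll}, ...]. A call has exactly 8 rows; each row shifts and turns the commanded pose from where the row before left it, along the tool's axes as they then stand; what a row does not reach is not made up. A row lasts 1/12 s, in which the tool goes at most 41.7 mm and 7.16 degrees, less where a joint would pass 70% of its speed; a pose out of reach is approached as far as the arm can. A call with a gripper value outside its range is refused whole. The fingers move at their own pace and stop on an object; "squeeze" is the grip in N (left out, the last holds). Time passes only in rows, so rows that do not move let the fingers close, or fill a call up. It gives the time, the measured TCP pose, the force, the opening and the grip force at its end, in the units of the state.
- arm.get_state(): the state, without advancing time (a new reading comes with each control period).
- arm.camera(name): name is "side" or "top"; returns (picture, depth): 400x640x3 uint8, blue, green, red; 400x640 float32, m along the optical axis (not along the pixel's ray), 0 where there is no reading.
- arm.camera_info(name): a dict with "K" (3x3 intrinsics, pixels), "xyz" and "orientation" of the camera in the world. Camera axes: x right, y down, z forward; pixel columns grow to the right and rows downward; lengths in m; the calibration is good to about 2 mm. A picture is of the moment at which its call begins. camera_info takes no time and is no camera call.
- arm.close_job(): hands the job in; it is judged then, once.
The state is a dict: "time_s": time; "joint_pos": joint angles; "qd": joint speeds; "effort": joint torques, N m; "ee_pos": TCP position; "tool_rot": TCP orientation; "ft_force": force on the tool from outside, world axes, zero at the start; "moment": the same for the moment, N m; "gripper_width": opening from 0.0 (shut) to 1.0 (fully open); "gripper_force": force on a finger pad.
Only numpy, scipy, OpenCV 4.12 (cv2) and the standard library are available. Lean on these libraries where they do the work, as an engineer would, in place of code of your own. Each camera call takes 0.05 s, during which the arm holds its last target. There are 200 camera calls.

### The job

Put the card reader (the keypad unit on a T-shaped foot) onto the rail of the sloping payment console: feed its foot in at the rail's open end, tongue first, and slide it along until the tongue goes in under the black connector housing; push on through the stiff part until it stops solid, without forcing it: a light push is enough. Let go of it there, fully home, and leave everything else on the counter where it stands.

Things in the scene. Friction and masses are not known exactly. Their poses are not given: they have to be found in the camera images.
- reader: Loose grey card reader, 0.2 to 0.42 kg. Origin: centre of its body's underside; y is its long axis, + to the nose, z up. Body 52 (x) by 100 (y -50 to 50) mm, z 16 to 56 (grip across the 52), keys to z 58, screen at +y; waist 24 wide; foot 44 wide, 8 thick (z 0 to 8), y -50 to 70: it juts out as a tongue. Starts on its foot right of the console, nose within 0.4 rad of world +y.
- reader_nose (a point): Tip of the reader's tongue: middle of the foot's lower edge at the nose, 70 mm along the reader's +y from its origin, z = 0; axes as the reader's.
- rail: Aluminium T-rail on the console's face, which slopes up 30 degrees away from the robot. Origin: at the mouth, mid-width on the channel floor. x uphill, y along the rail from mouth to closed end (level; world +y within 0.2 rad), z out of the slope. Channel 48 mm wide (x -24 to 24), 11 high under two 4 mm lips (top z 15), slot between lips 32; lipped from y 0 to 170, closed there; outside 60 wide.
- rail_mouth (a point): The rail's open end: same origin and axes as the rail. Before it, from y -130 to 0 mm, is an open landing: same floor, no lips, with an 8 mm high kerb along its lower edge whose inner face (x -24) is in line with the channel's lower wall. Its upper side is open but for a 15 mm high flared guide at y -19 to 0, which narrows to the channel's width at the mouth.
- plug (a joint): Travel in m of a steel block hidden in the channel under the black connector housing, along the rail's +y: 0 at the start, 0.012 when the tongue has pushed it right in, where it stops solid. It drags with about 6 N (not yet the end; over 40 N would harm it) and stays where it is left. Its face starts 5 mm inside the housing's front; once home, the reader's body is 3 mm short of the housing.
- console: Fixed dark steel wedge, 180 mm deep (x), 340 wide (y), 23 high in front, about 127 at the back. Origin: centre of its underside; the rail's origin is at x 0, y -20, z 80 mm from it. The black connector housing (66 wide, 50 long, 42 high off the channel floor) is clamped over the rail's lips with its front 50 to 100 mm past the mouth: see or feel where, no pose is given.
- cassette: A loose coin cassette: plain grey plastic block of the reader's size (52 by 100 by 56 mm), straight sides with no foot or waist, three slots on top. Origin: centre of its underside. It must be left alone; it may stand in either of the two places right of the console.
- softener: Bystander: white bottle, 72 mm diameter, 190 mm high; origin under its centre.
- stain_jar: Bystander: amber jar, 70 mm diameter, 90 mm high; origin under its centre.
- token_mug: Bystander: white mug, 80 mm diameter, 90 mm high; origin under its centre.
- lint_brush: Bystander: brush lying flat; origin under its middle.
- screwdriver: Bystander: screwdriver lying flat; origin under its middle.
- coin_tray: Bystander: grey divided coin tray, 120 by 160 by 35 mm; origin under its centre.
There are look-alikes about, which are no part of the job. What is shaped like the reader but green or red is not meant.

How it is judged:
At the end, for the whole second after the job is handed in: The block in the connector is pushed in more than 10 of its 12 mm; the reader sits in the channel, tongue tip over 60 mm past the mouth, within 6 mm across, -4 to 7 mm in height and 0.09 rad of the rail's axes; released and at rest (value of joint plug above 0.01 m and y of reader_nose in the frame of rail above 0.06 m and x of reader in the frame of rail between -0.006 and 0.006 m and z of reader in the frame of rail between -0.004 and 0.007 m and angle between the y axis of reader and the y axis of rail, either way round below 0.09 rad and angle between the z axis of reader and the z axis of rail, either way round below 0.09 rad and linear speed of reader below 0.02 m/s); the robot touches nothing.
It fails at once if the reader is pushed against the block in the connector with more than 40 N (contact force between reader and plug above 40 N).
It fails at once if the coin cassette is moved by more than 30 mm (distance of cassette from where it was at the start of the episode above 0.03 m).
It fails at once if another bystander is moved by more than 30 mm (distance of any of softener, stain_jar, token_mug, lint_brush, screwdriver, coin_tray from where it was at the start of the episode above 0.03 m).
It fails at once if the bottle, jar, mug, or cassette is tipped over (angle between any of cassette, softener, stain_jar, token_mug's own z axis and vertical above 0.5 rad).
It also fails if it takes over 45 s, if anything falls off the work surface, if the arm or the gripper's body presses on something with over 40 N, if the wrist force passes 120 N, or if a joint passes its speed limit or range.

## Working session

There is one attempt and no reset: what is moved stays moved. The work goes in short steps, Python scripts to look and compute and a tool call to move; the robot and the scene stay as the last step left them, time stands still between calls to the robot, and variables do not carry over. Pictures are saved under pics/ and viewed, at most 10 in all, crops included, and the job is handed in when it is done.

Besides the shell and the picture viewer there is one more tool, called after "Call:" as name([rows], argument=value, ...), one row to a line, values as JSON. step_arm: Moves the arm, as the interface text tells. Its arguments: {"type":"object","properties":{"steps":{"type":"array"},"squeeze":{"type":"number"}},"required":["steps"]}

```bash
mkdir -p pics; cat > h.py <<'E'
import numpy as np, cv2
from scipy.spatial.transform import Rotation as R
from plant import arm
def rot(q): return R.from_quat([q[1],q[2],q[3],q[0]])
def cloud(name):
    im,d=arm.camera(name); c=arm.camera_info(name); K=np.array(c["K"])
    v,u=np.mgrid[:400,:640]
    p=np.stack([(u-K[0,2])/K[0,0]*d,(v-K[1,2])/K[1,1]*d,d],-1)
    w=p.reshape(-1,3)@rot(c["orientation"]).as_matrix().T+np.array(c["xyz"])
    w=w.reshape(400,640,3); w[d==0]=np.nan
    return im,d,w
E
python3 - <<'E'
from h import *
for n in("top","side"):
    im,d,w=cloud(n); cv2.imwrite(f"pics/{n}0.png",im); np.savez(f"{n}0.npz",im=im,w=w); print(arm.camera_info(n))
print(arm.get_state())
E
```

```text
{'K': array([[466.28098454,   0.        , 315.36700912],
       [  0.        , 466.28098454, 198.43227813],
       [  0.        ,   0.        ,   1.        ]]), 'xyz': array([0.26666992, 0.08132325, 1.48420515]), 'orientation': array([-0.0546798 ,  0.71357066, -0.69522285,  0.067024  ])}
{'K': array([[511.68914816,   0.        , 329.69642563],
       [  0.        , 511.68914816, 191.87426261],
       [  0.        ,   0.        ,   1.        ]]), 'xyz': array([1.92675861, 0.27944631, 1.23327514]), 'orientation': array([-0.28232289,  0.58040246,  0.68971999, -0.32819675])}
{'time_s': 0.1, 'joint_pos': array([ 1.23340985e+00,  4.80785736e-01,  1.59676714e+00, -1.78024621e-05,
        1.06512005e+00, -4.65832102e-02]), 'qd': array([-0.00023879,  0.00081162, -0.00259397, -0.00075358, -0.00191412,
       -0.00064995]), 'effort': array([ 1.14045004e-03, -9.52268171e+01, -4.31042933e+01,  1.60219520e-04,
        5.33563361e-03,  7.08130710e-05]), 'ee_pos': array([0.1862276 , 0.62238411, 0.23074209]), 'tool_rot': array([-9.54203947e-05,  1.44885545e-01,  9.89448274e-01, -5.31698631e-04]), 'ft_force': array([ 0.46912545,  0.97528421, -0.75361731]), 'moment': array([ 0.06696297,  0.0279522 , -0.00310304]), 'gripper_force': 0.0, 'gripper_width': 0.9985871230127547}
```

View pics/top0.png

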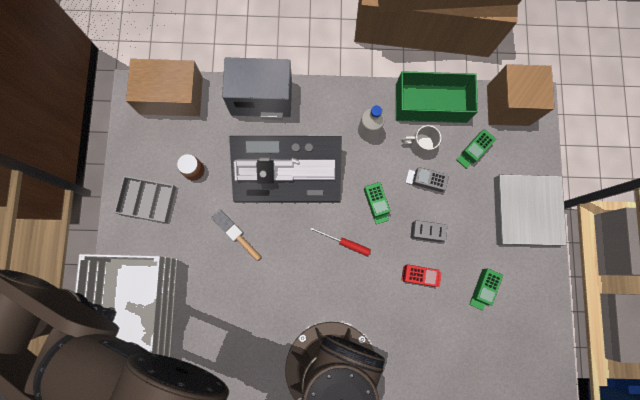

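View pics/side0.png

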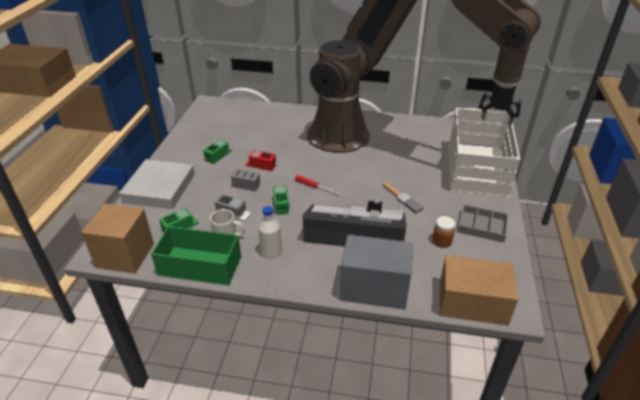

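The top view shows the grey reader at about (428,180) with its pale tongue pointing left (+y). The cassette is at (430,231) and the mug at (427,137). The console is at (285,170), with its housing at (265,170) and the mouth and landing at about (300–335,172). Next I'll measure these.

```bash
python3 - <<'E'
from h import *
D=np.load("top0.npz"); im,w=D["im"],D["w"]
def rect(u0,u1,v0,v1,z0,z1,t):
    p=w[v0:v1,u0:u1].reshape(-1,3); p=p[(p[:,2]>z0)&(p[:,2]<z1)]
    r=cv2.minAreaRect((p[:,:2]*1000).astype(np.float32)); print(t,len(p),r,np.median(p[:,2])); return p
rect(400,452,162,196,.035,.075,"reader body")
rect(400,452,162,196,.004,.014,"reader foot")
rect(405,455,215,246,.03,.075,"cassette")
rect(400,445,120,156,.03,.11,"mug")
p=rect(222,350,128,210,.012,.2,"console")
rect(245,285,150,190,.115,.16,"housing")
rect(360,385,100,135,.1,.25,"softener")
# slope cross-section along columns on landing
for u in (315,325,332): print(u,[tuple(np.round(w[v,u]*1000).astype(int)) for v in range(132,206,3)])
S=6
c=im[128:212,225:350]; c=cv2.resize(c,None,fx=S,fy=S,interpolation=cv2.INTER_CUBIC); cv2.imwrite("pics/con.png",c)
c=im[155:205,398:460]; c=cv2.resize(c,None,fx=10,fy=10,interpolation=cv2.INTER_CUBIC); cv2.imwrite("pics/rd.png",c)
E
```

```text
reader body 572 ((589.7200317382812, -304.4676818847656), (101.44297790527344, 54.36741638183594), 75.84009552001953) 0.05776524903246427
reader foot 352 ((600.244140625, -298.8994140625), (111.42588806152344, 170.19482421875), 1.3098711967468262) 0.006105312324605983
cassette 593 ((425.85302734375, -297.07562255859375), (100.51937103271484, 52.94062805175781), 83.80290985107422) 0.057352754811429874
mug 479 ((706.9418334960938, -275.42535400390625), (78.20863342285156, 110.04805755615234), 26.54048728942871) 0.07024941798253348
console 7238 ((597.338134765625, 153.3533477783203), (195.7391357421875, 340.4691162109375), 1.5202083587646484) 0.08834062277300025
housing 265 ((612.1572265625, 211.00387573242188), (91.82422637939453, 68.77980041503906), 15.861717224121094) 0.12553951221831494
softener 476 ((752.8961791992188, -107.75740051269531), (70.24602508544922, 62.042999267578125), 65.28692626953125) 0.13622118995965038
315 [(np.int64(747), np.int64(65), np.int64(6)), (np.int64(740), np.int64(65), np.int64(-4)), (np.int64(689), np.int64(66), np.int64(126)), (np.int64(681), np.int64(
[... 2638 characters left out ...]
12), np.int64(92)), (np.int64(617), np.int64(11), np.int64(83)), (np.int64(607), np.int64(11), np.int64(85)), (np.int64(600), np.int64(10), np.int64(76)), (np.int64(591), np.int64(10), np.int64(72)), (np.int64(581), np.int64(10), np.int64(77)), (np.int64(575), np.int64(9), np.int64(57)), (np.int64(566), np.int64(9), np.int64(57)), (np.int64(557), np.int64(8), np.int64(54)), (np.int64(550), np.int64(7), np.int64(42)), (np.int64(541), np.int64(7), np.int64(37)), (np.int64(532), np.int64(7), np.int64(35)), (np.int64(523), np.int64(6), np.int64(32)), (np.int64(515), np.int64(6), np.int64(21)), (np.int64(507), np.int64(5), np.int64(9))]<stdin>:14: RuntimeWarning: invalid value encountered in cast
```

View pics/con.png

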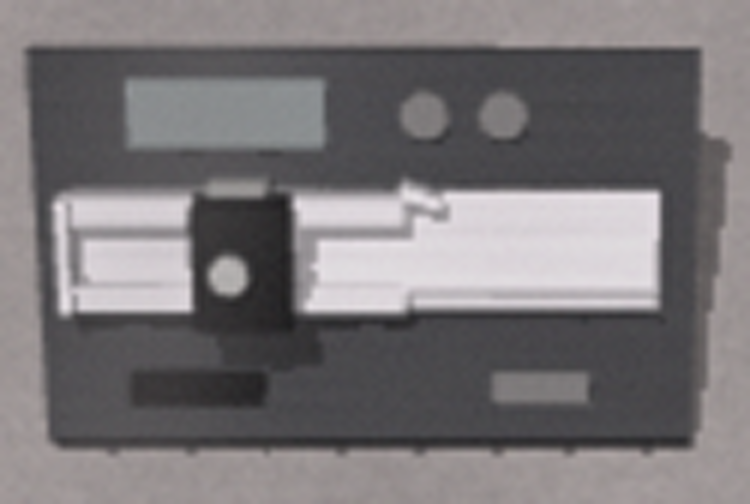

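View pics/rd.png

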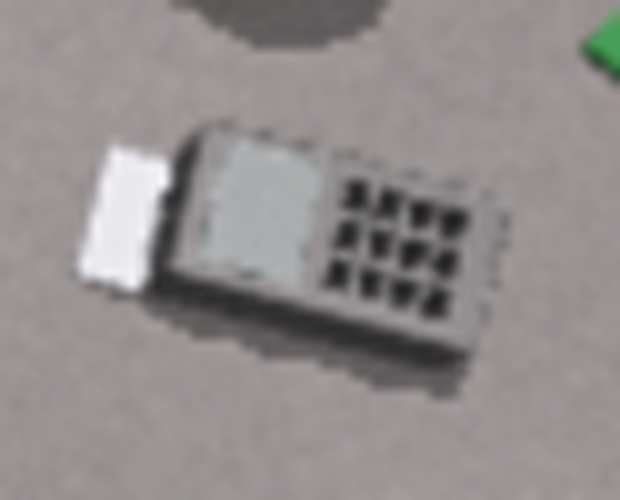

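```bash
cat > fit.py <<'E'
from h import *
from scipy.optimize import least_squares
def proj(P,n="top"):
    c=arm.camera_info(n); q=(P-np.array(c["xyz"]))@rot(c["orientation"]).as_matrix(); K=np.array(c["K"])
    return np.stack([q[:,0]/q[:,2]*K[0,0]+K[0,2],q[:,1]/q[:,2]*K[1,1]+K[1,2]],1)
Rs=R.from_euler("y",-30,degrees=True)
def rail2w(p,s):  # s: console x,y,yaw
    return R.from_euler("z",s[2]).apply(Rs.apply(p)+[0,-.02,.08])+[s[0],s[1],0]
E
python3 - <<'E'
from fit import *
cm=np.array([[.09,.17,.127],[.09,-.17,.127],[-.09,-.17,.023],[-.09,.17,.023]])
rm=np.array([[30,-130,0],[-30,-130,8],[-30,0,15]])/1000
px=np.array([[28,47],[700,48],[692,438],[52,438],[660,191],[660,310],[410,312]])/6+[225,128]-.4
f=lambda s:(proj(np.r_[R.from_euler("z",s[2]).apply(cm)+[s[0],s[1],0],rail2w(rm,s)])-px)
r=least_squares(lambda s:f(s).ravel(),[.6,.155,.02]); s=r.x
print("console",s,"res px",np.round(f(s),2).tolist())
# depth check: plane height of console face outside; and landing points in the rail frame
w=np.load("top0.npz")["w"].reshape(-1,3); w=w[np.isfinite(w[:,0])]
l=Rs.inv().apply(R.from_euler("z",-s[2]).apply(w-[s[0],s[1],0])-[0,-.02,.08])*1000
m=(abs(l[:,0])<18)&(l[:,1]>-120)&(l[:,1]<-25); print("floor z",np.median(l[m,2]))
for lo in range(-36,40,4):
    m=(l[:,0]>=lo)&(l[:,0]<lo+4)&(l[:,1]>-120)&(l[:,1]<-25)&(abs(l[:,2])<40); print(lo,round(np.median(l[m,2]),1),end="; ")
print()
for lo in range(30,130,6):
    m=(abs(l[:,0])<15)&(l[:,1]>=lo)&(l[:,1]<lo+6); print(lo,round(np.median(l[m,2]),1),end="; ")
print("mouth",rail2w(np.zeros((1,3)),s), "pixel of housing front candidates",[proj(rail2w(np.array([[0,y,42]])/1000,s))[0].round(1).tolist() for y in (50,60,70,80,90,100)])
# reader model fit: silhouette corners of the body top & tongue
rp=np.array([[26,50,56],[-26,50,56],[-26,-50,56],[26,-50,56],[22,70,8],[-22,70,8]])/1000
q=np.array([[205,127],[172,268],[465,350],[503,205],[112,146],[78,280]])/10+[398,155]-.45
g=lambda s:proj(R.from_euler("z",s[2]).apply(rp)+[s[0],s[1],0])-q
r=least_squares(lambda s:g(s).ravel(),[.59,-.304,-.25]); print("reader",r.x,g(r.x).round(2).tolist())
E
```

```text
console [0.60214784 0.15243032 0.02795563] res px [[-0.1, 0.43], [0.55, 0.54], [0.17, -0.13], [-0.36, -0.1], [0.2, -0.1], [-0.05, -0.51], [-0.41, -0.18]]
floor z 1.637192758383738
-36 -2.7; -32 6.9; -28 8.0; -24 1.9; -20 2.6; -16 3.4; -12 0.5; -8 -0.0; -4 2.0; 0 2.6; 4 2.1; 8 -0.2; 12 2.6; 16 3.5; 20 1.7; 24 0.6; 28 -0.2; 32 -3.3; 36 -3.0; 
30 3.1; 36 3.3; 42 2.5; 48 0.2; 54 7.0; 60 42.9; 66 928.8; 72 931.8; 78 931.4; 84 932.7; 90 935.9; 96 936.4; 102 934.2; 108 929.5; 114 919.8; 120 913.5; 126 905.6; mouth [[0.60270688 0.13243813 0.08      ]] pixel of housing front candidates [[275.5, 172.6], [272.2, 172.6], [268.8, 172.6], [265.5, 172.6], [262.1, 172.6], [258.8, 172.6]]
reader [ 0.59003904 -0.30431935 -0.24636323] [[-0.16, -0.88], [-0.67, 0.52], [0.93, 0.79], [0.76, -0.29], [-0.56, 0.26], [-0.33, -0.43]]
```

Call:
step_arm([
  {"fingers":0,"slide":[0,0,0],"roll":7},
  {"fingers":0,"slide":[0,0,0],"roll":7},
  {"fingers":0,"slide":[0,0,0],"roll":7},
  {"fingers":0,"slide":[0,0,0],"roll":7},
  {"fingers":0,"slide":[0,0,0],"roll":7},
  {"fingers":0,"slide":[0,0,0],"roll":7},
  {"fingers":0,"slide":[0,0,0],"roll":7},
  {"fingers":0,"slide":[0,0,0],"roll":7},
], squeeze=40)

```text
time_s: 0.77
ee_pos: [0.1863, 0.6225, 0.2309]
tool_rot: [0.0, 0.595, 0.804, -0.0]
ft_force: [-0.0, -0.2, -0.2]
gripper_width: 0.998
gripper_force: 0.0
```

Call:
step_arm([
  {"fingers":0,"slide":[0,0,0],"roll":7},
  {"fingers":0,"slide":[0,0,0],"roll":7},
  {"fingers":0,"slide":[0,0,0],"roll":7},
  {"fingers":0,"slide":[0,0,0],"roll":7},
  {"fingers":0,"slide":[0,0,0],"roll":3.4},
  {"fingers":0,"slide":[-0.02,0.032,0],"roll":0},
  {"fingers":0,"slide":[-0.02,0.032,0],"roll":0},
  {"fingers":0,"slide":[-0.02,0.032,0],"roll":0},
])

```text
time_s: 1.43
ee_pos: [0.2651, 0.5401, 0.2308]
tool_rot: [0.0, 0.788, 0.616, -0.0]
ft_force: [0.5, 0.3, -0.5]
gripper_width: 1.001
gripper_force: 0.0
```

Call:
step_arm([
  {"fingers":0,"slide":[-0.02,0.032,0],"roll":0},
  {"fingers":0,"slide":[-0.02,0.032,0],"roll":0},
  {"fingers":0,"slide":[-0.02,0.032,0],"roll":0},
  {"fingers":0,"slide":[-0.02,0.032,0],"roll":0},
  {"fingers":0,"slide":[-0.02,0.032,0],"roll":0},
  {"fingers":0,"slide":[-0.02,0.032,0],"roll":0},
  {"fingers":0,"slide":[-0.02,0.032,0],"roll":0},
  {"fingers":0,"slide":[-0.02,0.032,0],"roll":0},
])

```text
time_s: 2.1
ee_pos: [0.4752, 0.3221, 0.2312]
tool_rot: [-0.0, 0.788, 0.615, -0.0]
ft_force: [0.9, 0.6, -0.2]
gripper_width: 1.0
gripper_force: 0.0
```

Call:
step_arm([
  {"fingers":0,"slide":[-0.035,0.014,0],"roll":0},
  {"fingers":0,"slide":[-0.035,0.014,0],"roll":0},
  {"fingers":0,"slide":[-0.035,0.014,0],"roll":0},
  {"fingers":0,"slide":[-0.035,0.014,0],"roll":0},
  {"fingers":0,"slide":[-0.035,0.014,0],"roll":0},
  {"fingers":0,"slide":[-0.035,0.014,0],"roll":0},
  {"fingers":0,"slide":[-0.035,0.014,0],"roll":0},
  {"fingers":0,"slide":[-0.035,0.014,0],"roll":0},
])

```text
time_s: 2.77
ee_pos: [0.5147, 0.0231, 0.2312]
tool_rot: [-0.0, 0.788, 0.615, -0.0]
ft_force: [0.4, -0.4, 0.1]
gripper_width: 0.998
gripper_force: 0.0
```

Call:
step_arm([
  {"fingers":0,"slide":[-0.036,0.018,0],"roll":0},
  {"fingers":0,"slide":[-0.036,0.018,0],"roll":0},
  {"fingers":0,"slide":[-0.036,0.018,0],"roll":0},
  {"fingers":0,"slide":[-0.036,0.018,0],"roll":0},
  {"fingers":0,"slide":[-0.036,0.018,0],"roll":0},
  {"fingers":0,"slide":[-0.036,0.018,0.02],"roll":0},
  {"fingers":0,"slide":[-0.036,0.018,0.02],"roll":0},
  {"fingers":0,"slide":[-0.036,0.018,0.02],"roll":0},
])

```text
time_s: 3.43
ee_pos: [0.5828, -0.2828, 0.1749]
tool_rot: [0.0, 0.788, 0.615, 0.0]
ft_force: [0.1, 0.7, 0.7]
gripper_width: 0.998
gripper_force: 0.0
```

Call:
step_arm([
  {"fingers":0,"slide":[0,0,0.02],"roll":0},
  {"fingers":0,"slide":[0,0,0.02],"roll":0},
  {"fingers":0,"slide":[0,0,0],"roll":0},
  {"fingers":0,"slide":[0,0,0],"roll":0},
  {"fingers":0,"slide":[0,0,0],"roll":0},
  {"fingers":0,"slide":[0,0,0],"roll":0},
  {"fingers":0,"slide":[0,0,0],"roll":0},
  {"fingers":0,"slide":[0,0,0],"roll":0},
])

```text
time_s: 4.1
ee_pos: [0.5833, -0.2807, 0.1369]
tool_rot: [0.001, 0.788, 0.615, 0.0]
ft_force: [0.6, 0.7, -0.3]
gripper_width: 0.999
gripper_force: 0.0
```

Call:
step_arm([
  {"fingers":0,"slide":[-0.0213,0.0123,0],"roll":0},
  {"fingers":0,"slide":[0,0,0.02],"roll":0},
  {"fingers":0,"slide":[0,0,0.02],"roll":0},
  {"fingers":0,"slide":[0,0,0.02],"roll":0},
  {"fingers":0,"slide":[0,0,0.02],"roll":0},
  {"fingers":0,"slide":[0,0,0.02],"roll":0},
  {"fingers":0,"slide":[0,0,0.012],"roll":0},
  {"fingers":0,"slide":[0,0,0],"roll":0},
])

```text
time_s: 4.77
ee_pos: [0.5884, -0.3036, 0.0216]
tool_rot: [-0.001, 0.788, 0.615, -0.001]
ft_force: [-1.1, 0.9, -0.1]
gripper_width: 1.0
gripper_force: 0.0
```

Call:
step_arm([
  {"fingers":0.5,"slide":[0,0,0],"roll":0},
  {"fingers":0.6,"slide":[0,0,0],"roll":0},
  {"fingers":0.6,"slide":[0,0,0],"roll":0},
  {"fingers":0.6,"slide":[0,0,0],"roll":0},
  {"fingers":0.6,"slide":[0,0,0],"roll":0},
  {"fingers":0.6,"slide":[0,0,0],"roll":0},
  {"fingers":0.6,"slide":[0,0,0],"roll":0},
  {"fingers":0.6,"slide":[0,0,0],"roll":0},
], squeeze=60)

```text
time_s: 5.43
ee_pos: [0.5903, -0.3049, 0.0254]
tool_rot: [0.001, 0.788, 0.615, 0.0]
ft_force: [-1.6, 0.4, 6.4]
gripper_width: 0.6
gripper_force: 63.8
```

Call:
step_arm([
  {"fingers":0.65,"slide":[0,0,-0.01],"roll":0},
  {"fingers":0.65,"slide":[0,0,-0.03],"roll":0},
  {"fingers":0.65,"slide":[0,0,-0.035],"roll":0},
  {"fingers":0.65,"slide":[0,0,-0.035],"roll":0},
  {"fingers":0.65,"slide":[0,0,-0.035],"roll":0},
  {"fingers":0.65,"slide":[0,0,-0.03],"roll":0},
  {"fingers":0.65,"slide":[0.01,-0.002,0],"roll":0},
  {"fingers":0.65,"slide":[0.026,-0.006,0],"roll":0},
])

```text
time_s: 6.1
ee_pos: [0.5917, -0.2702, 0.202]
tool_rot: [0.003, 0.789, 0.614, 0.001]
ft_force: [-0.4, 0.4, -4.2]
gripper_width: 0.6
gripper_force: 64.5
```

Call:
step_arm([
  {"fingers":0.65,"slide":[0.034,-0.0075,0],"roll":0},
  {"fingers":0.65,"slide":[0.034,-0.0075,0],"roll":0},
  {"fingers":0.65,"slide":[0.034,-0.0075,0],"roll":0},
  {"fingers":0.65,"slide":[0.034,-0.0075,0],"roll":0},
  {"fingers":0.65,"slide":[0.034,-0.0075,0],"roll":0},
  {"fingers":0.65,"slide":[0.034,-0.0075,0],"roll":0},
  {"fingers":0.65,"slide":[0.034,-0.0075,0],"roll":0},
  {"fingers":0.65,"slide":[0.034,-0.0075,0],"roll":0},
])

```text
time_s: 6.77
ee_pos: [0.5977, 0.0127, 0.1991]
tool_rot: [0.0, 0.788, 0.615, 0.0]
ft_force: [1.0, -0.1, -3.3]
gripper_width: 0.6
gripper_force: 64.4
```

Call:
step_arm([
  {"fingers":0.65,"slide":[0.02,-0.004,0],"roll":0},
  {"fingers":0.65,"slide":[0.008,-0.001,0],"roll":0},
  {"fingers":0.65,"slide":[0,0,0],"roll":-4},
  {"fingers":0.65,"slide":[0,0,0],"roll":-4},
  {"fingers":0.65,"slide":[0,0,0],"roll":-4},
  {"fingers":0.65,"slide":[0,0,0],"roll":-3.7},
  {"fingers":0.65,"slide":[0,0,0],"roll":0},
  {"fingers":0.65,"slide":[0,0,0],"roll":0},
])

```text
time_s: 7.43
ee_pos: [0.6002, 0.0388, 0.1989]
tool_rot: [0.0, 0.698, 0.716, -0.0]
ft_force: [-0.2, -0.2, -3.7]
gripper_width: 0.599
gripper_force: 64.3
```

```bash
python3 - <<'E'
from fit import *
im,d,w=cloud("side"); c=cv2.resize(im[140:270,210:430],None,fx=3.5,fy=3.5,interpolation=cv2.INTER_CUBIC)
im2,d2,w2=cloud("top"); np.savez("t1.npz",im=im2,w=w2)
c2=cv2.resize(im2[120:215,220:365],None,fx=3.5,fy=3.5,interpolation=cv2.INTER_CUBIC)
c2=cv2.copyMakeBorder(c2[:,:],0,0,0,max(0,c.shape[1]-c2.shape[1]),cv2.BORDER_CONSTANT)
cv2.imwrite("pics/h1.png",cv2.resize(np.vstack([c,c2[:,:c.shape[1]]]),None,fx=.75,fy=.75)); print({k:np.round(v,4) for k,v in arm.get_state().items() if k in("time_s","ee_pos","tool_rot","ft_force")})
E
```

```text
{'time_s': np.float64(7.5333), 'ee_pos': array([0.6003, 0.0389, 0.1988]), 'tool_rot': array([ 0.    ,  0.6978,  0.7163, -0.    ]), 'ft_force': array([ 0.3327, -0.3317, -3.4244])}
```

View pics/h1.png

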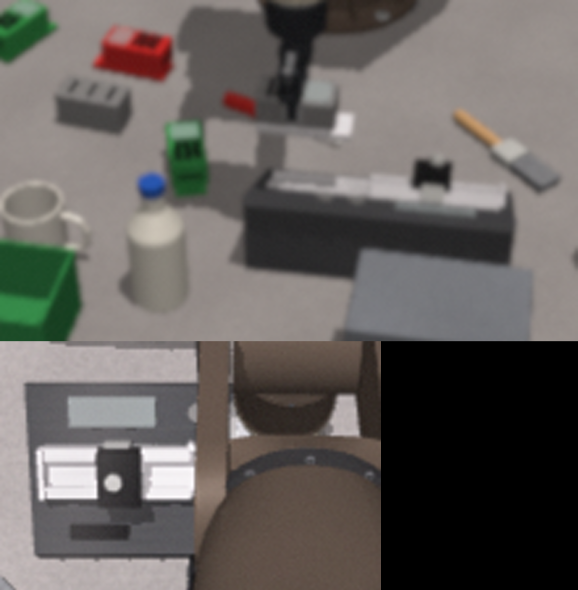

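The reader is held level over the landing, tongue pointing to +y. I'll lower it until its uphill foot edge touches.

Call:
step_arm([
  {"fingers":0.65,"slide":[0,0.001,0.02],"roll":0},
  {"fingers":0.65,"slide":[0,0,0.02],"roll":0},
  {"fingers":0.65,"slide":[0,0,0.02],"roll":0},
  {"fingers":0.65,"slide":[0,0,0.012],"roll":0},
  {"fingers":0.65,"slide":[0,0,0.004],"roll":0},
  {"fingers":0.65,"slide":[0,0,0.001],"roll":0},
  {"fingers":0.65,"slide":[0,0,0],"roll":0},
  {"fingers":0.65,"slide":[0,0,0],"roll":0},
])

```text
time_s: 8.2
ee_pos: [0.6021, 0.0393, 0.1227]
tool_rot: [0.001, 0.697, 0.717, 0.001]
ft_force: [0.8, 0.2, -3.5]
gripper_width: 0.6
gripper_force: 64.3
```

Call:
step_arm([
  {"fingers":0.65,"slide":[0,0,0.001],"roll":0},
  {"fingers":0.65,"slide":[0,0,0],"roll":0},
  {"fingers":0.65,"slide":[0,0,0.001],"roll":0},
  {"fingers":0.65,"slide":[0,0,0],"roll":0},
  {"fingers":0.65,"slide":[0,0,0.001],"roll":0},
  {"fingers":0.65,"slide":[0,0,0],"roll":0},
  {"fingers":0.65,"slide":[0,0,0],"roll":0},
  {"fingers":0.65,"slide":[0,0,0],"roll":0},
])

```text
time_s: 8.87
ee_pos: [0.6013, 0.0393, 0.1187]
tool_rot: [-0.0, 0.697, 0.717, -0.0]
ft_force: [0.2, -0.5, -3.4]
gripper_width: 0.596
gripper_force: 64.3
```

Call:
step_arm([
  {"fingers":0.65,"slide":[0,0,0.001],"roll":0},
  {"fingers":0.65,"slide":[0,0,0],"roll":0},
  {"fingers":0.65,"slide":[0,0,0.001],"roll":0},
  {"fingers":0.65,"slide":[0,0,0],"roll":0},
  {"fingers":0.65,"slide":[0,0,0.001],"roll":0},
  {"fingers":0.65,"slide":[0,0,0],"roll":0},
  {"fingers":0.65,"slide":[0,0,0],"roll":0},
  {"fingers":0.65,"slide":[0,0,0],"roll":0},
])

```text
time_s: 9.53
ee_pos: [0.6016, 0.0392, 0.1167]
tool_rot: [0.0, 0.697, 0.717, 0.0]
ft_force: [-6.7, -0.1, 16.2]
gripper_width: 0.6
gripper_force: 66.7
```

Contact was made at the expected height. Now I'll open gradually and move downhill with it, so the reader lies back gently onto the slope.

Call:
step_arm([
  {"fingers":0.38,"slide":[0,0,0],"roll":0},
  {"fingers":0.36,"slide":[0,0,0],"roll":0},
  {"fingers":0.34,"slide":[0,-0.001,0],"roll":0},
  {"fingers":0.32,"slide":[0,-0.001,0.001],"roll":0},
  {"fingers":0.3,"slide":[0,-0.001,0.001],"roll":0},
  {"fingers":0.28,"slide":[0,-0.001,0.001],"roll":0},
  {"fingers":0.26,"slide":[0,-0.001,0.001],"roll":0},
  {"fingers":0.26,"slide":[0,0,0],"roll":0},
], squeeze=20)

```text
time_s: 10.2
ee_pos: [0.5959, 0.0391, 0.1113]
tool_rot: [-0.0, 0.697, 0.717, -0.0]
ft_force: [-1.1, -0.5, -0.9]
gripper_width: 0.736
gripper_force: 0.6
```

```bash
python3 - <<'E'
from fit import *
im,d,w=cloud("side"); c=cv2.resize(im[150:250,270:420],None,fx=4,fy=4,interpolation=cv2.INTER_CUBIC)
cv2.imwrite("pics/h2.png",c)
E
```

```text
(no output)
```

View pics/h2.png

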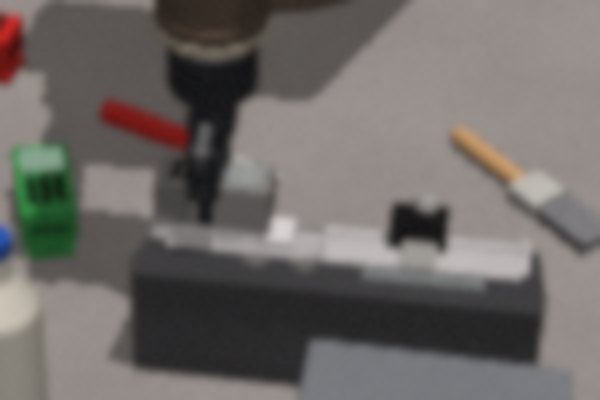

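The reader sits on the landing, tilted between the fingers (body at about (215,190), tongue at (285,230)). I'll keep easing it down.

Call:
step_arm([
  {"fingers":0.24,"slide":[0,-0.001,0],"roll":0},
  {"fingers":0.22,"slide":[0,-0.001,0],"roll":0},
  {"fingers":0.2,"slide":[0,-0.0015,0],"roll":0},
  {"fingers":0.18,"slide":[0,-0.0015,0],"roll":0},
  {"fingers":0.16,"slide":[0,-0.0015,0],"roll":0},
  {"fingers":0.14,"slide":[0,-0.0015,0],"roll":0},
  {"fingers":0.12,"slide":[0,-0.001,0],"roll":0},
  {"fingers":0.1,"slide":[0,0,0],"roll":0},
])

```text
time_s: 10.92
ee_pos: [0.5873, 0.0388, 0.1118]
tool_rot: [0.0, 0.697, 0.717, 0.0]
ft_force: [1.1, -0.6, 0.1]
gripper_width: 0.899
gripper_force: 0.0
```

Call:
step_arm([
  {"fingers":0.1,"slide":[0,0,0],"roll":0},
  {"fingers":0.05,"slide":[0,0,-0.005],"roll":0},
  {"fingers":0.05,"slide":[0,0,-0.02],"roll":0},
  {"fingers":0.05,"slide":[0,0,-0.03],"roll":0},
  {"fingers":0.05,"slide":[-0.03,0,-0.02],"roll":0},
  {"fingers":0.05,"slide":[-0.04,0,0],"roll":0},
  {"fingers":0.5,"slide":[-0.04,0,0],"roll":0},
  {"fingers":1,"slide":[-0.02,0,0],"roll":0},
])

```text
time_s: 11.58
ee_pos: [0.5915, -0.0946, 0.1878]
tool_rot: [0.001, 0.697, 0.717, 0.0]
ft_force: [0.8, 0.1, 0.6]
gripper_width: 0.692
gripper_force: 0.0
```

```bash
python3 - <<'E'
from fit import *
im,d,w=cloud("side"); c=cv2.resize(im[150:250,270:420],None,fx=4,fy=4,interpolation=cv2.INTER_CUBIC)
im2,d2,w2=cloud("top"); np.savez("t2.npz",im=im2,w=w2)
c2=cv2.resize(im2[128:212,225:350],None,fx=4.8,fy=4.8,interpolation=cv2.INTER_CUBIC)
cv2.imwrite("pics/h3.png",cv2.resize(np.vstack([c,c2]),None,fx=.74,fy=.74) if 0 else np.hstack([cv2.resize(c,(400,267)),cv2.resize(c2,(397,267))]))
s=[.60215,.15243,.02796]
for ww,n in((w,"side"),(w2,"top")):
    l=ww.reshape(-1,3); l=l[np.isfinite(l[:,0])]
    l=Rs.inv().apply(R.from_euler("z",-s[2]).apply(l-[s[0],s[1],0])-[0,-.02,.08])*1000
    m=(abs(l[:,0])<45)&(l[:,1]>-170)&(l[:,1]<-10)&(l[:,2]>35)&(l[:,2]<75); p=l[m]
    if len(p)>20: print(n,len(p),np.percentile(p,[2,50,98],axis=0).round(1).tolist(),cv2.minAreaRect(p[:,:2].astype(np.float32)))
print(arm.get_state()["ee_pos"])
E
```

```text
side 297 [[-1.8, -139.0, 36.0], [12.6, -89.4, 51.4], [23.2, -42.2, 67.3]] ((10.379963874816895, -83.11090850830078), (51.25031280517578, 109.9822998046875), 22.61980438232422)
top 688 [[-37.9, -140.8, 37.3], [-3.6, -92.7, 60.8], [19.1, -44.5, 69.8]] ((-9.070026397705078, -93.87013244628906), (60.40433120727539, 99.28428649902344), 0.648957371711731)
[ 0.59134115 -0.09446082  0.18725776]
```

View pics/h3.png

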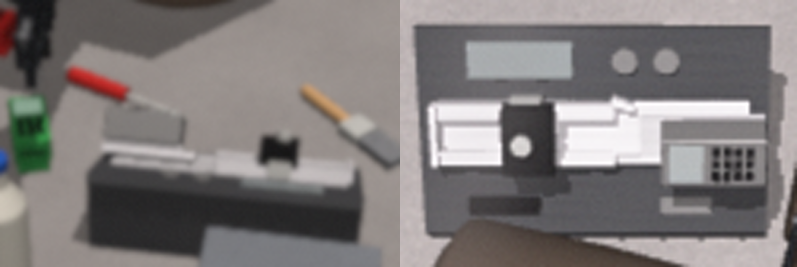

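```bash
cat > pose.py <<'E'
from fit import *
def railcloud(n):
    s=[.60215,.15243,.02796]; im,d,ww=cloud(n)
    l=ww.reshape(-1,3); l=l[np.isfinite(l[:,0])]
    return Rs.inv().apply(R.from_euler("z",-s[2]).apply(l-[s[0],s[1],0])-[0,-.02,.08])*1000
E
python3 - <<'E'
from pose import *
l=railcloud("top")
m=(l[:,0]>-55)&(l[:,0]<45)&(l[:,1]>-130)&(l[:,1]<-55)&(l[:,2]>-10)&(l[:,2]<80); p=l[m]
for a in range(-52,44,4):
    q=p[(p[:,0]>=a)&(p[:,0]<a+4)]
    if len(q): print(a,len(q),np.percentile(q[:,2],[10,50,90]).round(1))
m=(l[:,1]>-40)&(l[:,1]<-21)&(abs(l[:,0])<32); q=l[m]
for a in range(-32,32,4): print(a,np.median(q[(q[:,0]>=a)&(q[:,0]<a+4),2]).round(1),end="; ")
E
```

```text
-40 25 [49.6 54.  57.5]
-36 25 [54.5 56.7 59.9]
-32 28 [55.1 59.1 62.2]
-28 26 [56.5 60.  64. ]
-24 38 [56.3 60.1 63.6]
-20 24 [58.9 61.8 63.8]
-16 32 [58.5 63.9 66.5]
-12 27 [60.  63.5 67.5]
-8 31 [60.4 63.1 67.3]
-4 28 [62.7 64.7 68.4]
0 35 [63.1 66.4 68. ]
4 31 [62.7 67.7 70.4]
8 41 [61.3 66.  70.3]
12 75 [44.4 53.8 64.5]
16 122 [ 1.8 23.8 45.6]
20 34 [-1.9  2.3 18.5]
24 31 [-1.2  1.4  5. ]
28 39 [-6.2 -0.8  6.6]
32 32 [-5.9 -2.3  1.4]
36 30 [-4.7 -2.2  1.7]
40 35 [-5.6 -1.3  1.1]
-32 821.2; -28 823.0; -24 826.9; -20 828.5; -16 831.4; -12 833.9; -8 836.5; -4 839.3; 0 841.3; 4 844.4; 8 846.6; 12 849.0; 16 850.7; 20 853.9; 24 856.5; 28 858.7;
```

```bash
python3 - <<'E'
from pose import *
s=[.60215,.15243,.02796]
P=np.array([[26,50,16],[26,-50,16],[26,50,56],[26,-50,56],[-26,50,56],[-26,-50,56]])/1000
px=np.array([[667,119],[766,116],[664,142],[766,142],[661,185],[765,184]],float)
px=(px-[400,0])/[397/125,267/84]+[225,128]-.4
f=lambda a:proj(rail2w(R.from_euler("zy",[a[4],a[3]]).apply(P)+[a[0],a[1],a[2]],s))-px
r=least_squares(lambda a:np.r_[f(a).ravel(),a[2]*20],[0,-.093,0,0,0]);print(r.x.round(4),np.degrees(r.x[3:]),f(r.x).round(2).tolist())
im,d,w=cloud("side"); c=cv2.resize(im[175:228,295:360],None,fx=6,fy=6,interpolation=cv2.INTER_CUBIC)
im,d,w=cloud("top"); e=cv2.resize(im[150:200,295:360],None,fx=6,fy=6,interpolation=cv2.INTER_CUBIC)
cv2.imwrite("pics/h4.png",np.hstack([cv2.resize(c,(390,318)),cv2.resize(e,(390,318))]))
E
```

```text
[-0.0087 -0.0963 -0.0348 -0.3491  0.0019] [-20.00051043   0.10852479] [[-1.15, -0.49], [-0.15, 0.44], [-0.17, 0.03], [0.57, 0.01], [0.77, -0.12], [0.13, 0.16]]
```

View pics/h4.png

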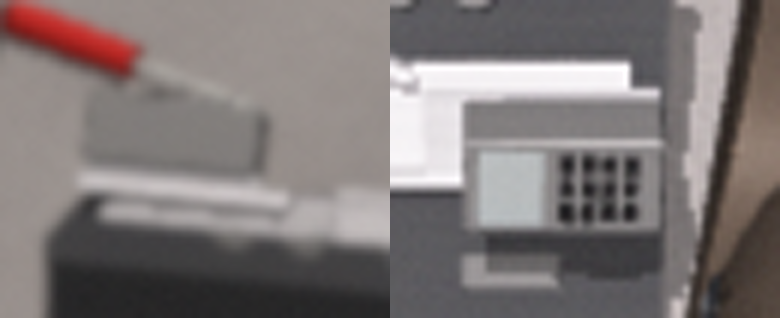

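The reader leans about 13° past flat against the kerb: in the side view there's a gap under its uphill foot edge at (180,195). I'll tip it flat with a slow push uphill on its downhill top edge, using the shut fingers.

Call:
step_arm([
  {"fingers":1,"slide":[0,-0.036,0],"roll":0},
  {"fingers":1,"slide":[0,-0.036,0],"roll":0},
  {"fingers":1,"slide":[0.034,0,0],"roll":0},
  {"fingers":1,"slide":[0.034,0,0],"roll":0},
  {"fingers":1,"slide":[0.034,0,0],"roll":0},
  {"fingers":1,"slide":[0.03,0,0],"roll":0},
  {"fingers":1,"slide":[0,0,0.02],"roll":0},
  {"fingers":1,"slide":[0,0,0.02],"roll":0},
])

```text
time_s: 12.5
ee_pos: [0.516, 0.0418, 0.1473]
tool_rot: [0.001, 0.695, 0.719, 0.001]
ft_force: [0.3, -0.7, -0.3]
gripper_width: -0.004
gripper_force: 0.0
```

Call:
step_arm([
  {"fingers":1,"slide":[0,0,0.02],"roll":0},
  {"fingers":1,"slide":[0,0,0.02],"roll":0},
  {"fingers":1,"slide":[0,0,0.012],"roll":0},
  {"fingers":1,"slide":[0,0,0],"roll":0},
  {"fingers":1,"slide":[0,0.002,0],"roll":0},
  {"fingers":1,"slide":[0,0.002,0],"roll":0},
  {"fingers":1,"slide":[0,0.002,0],"roll":0},
  {"fingers":1,"slide":[0,0.002,0],"roll":0},
])

```text
time_s: 13.17
ee_pos: [0.5242, 0.0392, 0.0956]
tool_rot: [0.001, 0.697, 0.717, 0.001]
ft_force: [0.5, 0.0, 0.1]
gripper_width: 0.001
gripper_force: 0.0
```

```bash
cat >> pose.py <<'E'
def roll(n="side"):
    s=[.60215,.15243,.02796]
    l=railcloud(n); g=(l[:,1]>-135)&(l[:,1]<-60)
    # uphill side face of the body, seen by the side camera
    p=l[g&(l[:,0]>0)&(l[:,0]<45)&(l[:,2]>14)&(l[:,2]<62)]
    a=np.polyfit(p[:,2],p[:,0],1); print(n,len(p),"uphill face x at z36",np.polyval(a,36).round(1),"tilt deg",np.degrees(np.arctan(a[0])).round(1),"ymin/max",np.percentile(l[(l[:,0]>0)&(l[:,0]<40)&(l[:,2]>20)&(l[:,2]<60)&(l[:,1]>-170)&(l[:,1]<30),1],[2,98]).round(1))
    e=arm.get_state()["ee_pos"]; d=R.from_euler("z",-s[2]).apply(e-[s[0],s[1],0])-[0,-.02,.0]; print("tcp h,y,z",d.round(4),arm.get_state()["time_s"])
E
python3 -c "
from pose import *
roll()"
```

```text
side 304 uphill face x at z36 14.5 tilt deg -1.8 ymin/max [-139.5  -42.9]
tcp h,y,z [-0.0807 -0.0911  0.0955] 13.2167
```

```bash
cat >> pose.py <<'E'
def bins():
    l=railcloud("side"); p=l[(l[:,1]>-125)&(l[:,1]<-60)&(l[:,0]>-50)&(l[:,0]<40)]
    print([(a,np.median(p[(p[:,2]>=a)&(p[:,2]<a+5),0]).round(1)) for a in range(0,75,5) if ((p[:,2]>=a)&(p[:,2]<a+5)).sum()>5])
E
python3 -c "
from pose import *
bins()"
```

```text
[(0, np.float64(7.3)), (10, np.float64(18.5)), (15, np.float64(18.3)), (20, np.float64(8.2)), (25, np.float64(13.5)), (30, np.float64(17.7)), (35, np.float64(16.3)), (40, np.float64(16.6)), (45, np.float64(14.4)), (50, np.float64(14.0)), (55, np.float64(13.3)), (60, np.float64(9.5)), (65, np.float64(3.6))]
```

Call:
step_arm([
  {"fingers":1,"slide":[0,0.002,0],"roll":0},
  {"fingers":1,"slide":[0,0.002,0],"roll":0},
  {"fingers":1,"slide":[0,0.002,0],"roll":0},
  {"fingers":1,"slide":[0,0.001,0],"roll":0},
  {"fingers":1,"slide":[0,0.001,0],"roll":0},
  {"fingers":1,"slide":[0,0,0],"roll":0},
  {"fingers":1,"slide":[0,0,0],"roll":0},
  {"fingers":1,"slide":[0,0,0],"roll":0},
])

```text
time_s: 13.93
ee_pos: [0.5313, 0.0393, 0.0946]
tool_rot: [-0.0, 0.697, 0.717, -0.0]
ft_force: [0.6, -0.6, 0.7]
gripper_width: 0.001
gripper_force: 0.0
```

```bash
python3 -c "
from pose import *
bins();roll()"
```

```text
[(0, np.float64(10.8)), (10, np.float64(19.1)), (15, np.float64(10.9)), (20, np.float64(9.6)), (25, np.float64(19.5)), (30, np.float64(19.9)), (35, np.float64(19.2)), (40, np.float64(15.6)), (45, np.float64(15.9)), (50, np.float64(15.9)), (55, np.float64(14.1)), (60, np.float64(12.5)), (65, np.float64(-26.7))]
side 304 uphill face x at z36 15.4 tilt deg 3.7 ymin/max [-139.2  -42.3]
tcp h,y,z [-0.074  -0.0912  0.0947] 14.0333
```

Call:
step_arm([
  {"fingers":1,"slide":[0,0.001,0],"roll":0},
  {"fingers":1,"slide":[0,0.001,0],"roll":0},
  {"fingers":1,"slide":[0,0.001,0],"roll":0},
  {"fingers":1,"slide":[0,0.001,0],"roll":0},
  {"fingers":1,"slide":[0,0.001,0],"roll":0},
  {"fingers":1,"slide":[0,0.001,0],"roll":0},
  {"fingers":1,"slide":[0,0,0],"roll":0},
  {"fingers":1,"slide":[0,0,0],"roll":0},
])

```text
time_s: 14.7
ee_pos: [0.5372, 0.0394, 0.0946]
tool_rot: [-0.0, 0.697, 0.717, -0.0]
ft_force: [-0.9, -0.4, 0.4]
gripper_width: 0.004
gripper_force: 0.3
```

```bash
python3 -c "
from pose import *
bins();roll()"
```

```text
[(0, np.float64(20.9)), (5, np.float64(16.3)), (10, np.float64(8.3)), (15, np.float64(16.9)), (20, np.float64(20.2)), (25, np.float64(22.1)), (30, np.float64(22.0)), (35, np.float64(20.0)), (40, np.float64(24.1)), (45, np.float64(22.4)), (50, np.float64(23.9)), (55, np.float64(13.4)), (60, np.float64(-21.3)), (65, np.float64(-25.8))]
side 286 uphill face x at z36 21.0 tilt deg -2.1 ymin/max [-139.6  -42.4]
tcp h,y,z [-0.068  -0.0912  0.0947] 14.8
```

Now flat. I'll withdraw slowly and check that it stays.

Call:
step_arm([
  {"fingers":1,"slide":[0,0.001,0],"roll":0},
  {"fingers":1,"slide":[0,0.001,0],"roll":0},
  {"fingers":1,"slide":[0,0,0],"roll":0},
  {"fingers":1,"slide":[0,-0.0007,0],"roll":0},
  {"fingers":1,"slide":[0,-0.0007,0],"roll":0},
  {"fingers":1,"slide":[0,-0.0007,0],"roll":0},
  {"fingers":1,"slide":[0,-0.001,0],"roll":0},
  {"fingers":1,"slide":[0,-0.001,0],"roll":0},
])

```text
time_s: 15.47
ee_pos: [0.5355, 0.0394, 0.0948]
tool_rot: [0.0, 0.697, 0.717, 0.0]
ft_force: [0.1, 0.6, 0.5]
gripper_width: -0.001
gripper_force: 0.0
```

Call:
step_arm([
  {"fingers":1,"slide":[0,-0.001,0],"roll":0},
  {"fingers":1,"slide":[0,-0.001,0],"roll":0},
  {"fingers":1,"slide":[0,-0.001,0],"roll":0},
  {"fingers":1,"slide":[0,-0.001,0],"roll":0},
  {"fingers":1,"slide":[0,-0.002,0],"roll":0},
  {"fingers":1,"slide":[0,-0.002,0],"roll":0},
  {"fingers":1,"slide":[0,-0.002,0],"roll":0},
  {"fingers":1,"slide":[0,0,0],"roll":0},
])

```text
time_s: 16.13
ee_pos: [0.5246, 0.0391, 0.0946]
tool_rot: [-0.0, 0.697, 0.717, -0.0]
ft_force: [0.0, -1.0, -0.1]
gripper_width: -0.001
gripper_force: 0.0
```

```bash
python3 -c "
from pose import *
bins();roll()"
```

```text
[(0, np.float64(23.0)), (5, np.float64(16.8)), (10, np.float64(10.8)), (15, np.float64(15.6)), (20, np.float64(21.8)), (25, np.float64(22.3)), (30, np.float64(21.4)), (35, np.float64(22.4)), (40, np.float64(22.2)), (45, np.float64(23.6)), (50, np.float64(22.9)), (55, np.float64(10.6)), (60, np.float64(-5.6)), (65, np.float64(-41.0)), (70, np.float64(-36.7))]
side 290 uphill face x at z36 20.7 tilt deg -0.5 ymin/max [-139.1  -42.6]
tcp h,y,z [-0.0801 -0.0912  0.0947] 16.2333
```

Stable and flat (uphill face at x≈23). Now I'll go round behind it.

Call:
step_arm([
  {"fingers":1,"slide":[-0.03,0,0],"roll":0},
  {"fingers":1,"slide":[-0.03,0,0],"roll":0},
  {"fingers":1,"slide":[-0.03,0,0],"roll":0},
  {"fingers":1,"slide":[0,0,0],"roll":0},
  {"fingers":1,"slide":[0,0.022,0],"roll":0},
  {"fingers":1,"slide":[0,0.022,0],"roll":0},
  {"fingers":1,"slide":[0,0.022,0],"roll":0},
  {"fingers":1,"slide":[0,0,0],"roll":0},
])

```text
time_s: 16.9
ee_pos: [0.5982, -0.0492, 0.0951]
tool_rot: [0.002, 0.697, 0.717, 0.001]
ft_force: [-1.0, -0.6, 0.7]
gripper_width: 0.006
gripper_force: 0.0
```

Call:
step_arm([
  {"fingers":1,"slide":[0.006,0,0],"roll":0},
  {"fingers":1,"slide":[0.006,0,0],"roll":0},
  {"fingers":1,"slide":[0.004,0,0],"roll":0},
  {"fingers":1,"slide":[0.003,0,0],"roll":0},
  {"fingers":1,"slide":[0.003,0,0],"roll":0},
  {"fingers":1,"slide":[0.003,0,0],"roll":0},
  {"fingers":1,"slide":[0.003,0,0],"roll":0},
  {"fingers":1,"slide":[0.003,0,0],"roll":0},
])

```text
time_s: 17.57
ee_pos: [0.5929, -0.0179, 0.0948]
tool_rot: [0.0, 0.697, 0.717, -0.0]
ft_force: [1.0, -3.9, -0.3]
gripper_width: -0.001
gripper_force: 0.0
```

```bash
python3 -c "
from pose import *
bins();roll()"
```

```text
[(0, np.float64(21.5)), (5, np.float64(18.4)), (10, np.float64(11.0)), (15, np.float64(13.4)), (20, np.float64(21.4)), (25, np.float64(22.5)), (30, np.float64(22.7)), (35, np.float64(21.0)), (40, np.float64(21.0)), (45, np.float64(21.6)), (50, np.float64(22.4)), (55, np.float64(15.3)), (60, np.float64(7.3))]
side 288 uphill face x at z36 21.0 tilt deg -0.3 ymin/max [-153.1  -37.8]
tcp h,y,z [-0.0141 -0.1498  0.0947] 17.6667
```

Call:
step_arm([
  {"fingers":1,"slide":[0.002,0,0],"roll":0},
  {"fingers":1,"slide":[0.002,0,0],"roll":0},
  {"fingers":1,"slide":[0.002,0,0],"roll":0},
  {"fingers":1,"slide":[0.002,0,0],"roll":0},
  {"fingers":1,"slide":[0.002,0,0],"roll":0},
  {"fingers":1,"slide":[0.002,0,0],"roll":0},
  {"fingers":1,"slide":[0.002,0,0],"roll":0},
  {"fingers":1,"slide":[0.002,0,0],"roll":0},
])

```text
time_s: 18.33
ee_pos: [0.5924, -0.0018, 0.0947]
tool_rot: [-0.0, 0.697, 0.717, -0.0]
ft_force: [0.9, -3.4, 0.6]
gripper_width: -0.0
gripper_force: 0.0
```

Call:
step_arm([
  {"fingers":1,"slide":[0.002,0,0],"roll":0},
  {"fingers":1,"slide":[0.002,0,0],"roll":0},
  {"fingers":1,"slide":[0.002,0,0],"roll":0},
  {"fingers":1,"slide":[0.002,0,0],"roll":0},
  {"fingers":1,"slide":[0.002,0,0],"roll":0},
  {"fingers":1,"slide":[0.002,0,0],"roll":0},
  {"fingers":1,"slide":[0.002,0,0],"roll":0},
  {"fingers":1,"slide":[0.002,0,0],"roll":0},
])

```text
time_s: 19.0
ee_pos: [0.592, 0.0142, 0.0947]
tool_rot: [-0.0, 0.697, 0.717, -0.0]
ft_force: [0.5, -3.6, 0.5]
gripper_width: 0.003
gripper_force: 0.0
```

```bash
python3 -c "
from pose import *
bins();roll()"
```

```text
[(0, np.float64(19.0)), (5, np.float64(15.8)), (10, np.float64(11.0)), (15, np.float64(10.0)), (20, np.float64(21.5)), (25, np.float64(20.1)), (30, np.float64(19.4)), (35, np.float64(21.5)), (40, np.float64(21.8)), (45, np.float64(21.9)), (50, np.float64(24.3)), (55, np.float64(12.6)), (60, np.float64(12.5))]
side 219 uphill face x at z36 19.9 tilt deg 5.3 ymin/max [-121.7   -6.5]
tcp h,y,z [-0.0141 -0.1178  0.0947] 19.1
```

Call:
step_arm([
  {"fingers":1,"slide":[0.0025,0,0],"roll":0},
  {"fingers":1,"slide":[0.0025,0,0],"roll":0},
  {"fingers":1,"slide":[0.0025,0,0],"roll":0},
  {"fingers":1,"slide":[0.0025,0,0],"roll":0},
  {"fingers":1,"slide":[0.0025,0,0],"roll":0},
  {"fingers":1,"slide":[0.0025,0,0],"roll":0},
  {"fingers":1,"slide":[0.0025,0,0],"roll":0},
  {"fingers":1,"slide":[0.0025,0,0],"roll":0},
])

```text
time_s: 19.77
ee_pos: [0.5914, 0.0342, 0.0947]
tool_rot: [-0.0, 0.697, 0.717, -0.0]
ft_force: [-0.2, -4.1, 0.2]
gripper_width: -0.002
gripper_force: 0.0
```

Call:
step_arm([
  {"fingers":1,"slide":[0.002,0,0],"roll":0},
  {"fingers":1,"slide":[0.002,0,0],"roll":0},
  {"fingers":1,"slide":[0.002,0,0],"roll":0},
  {"fingers":1,"slide":[0.002,0,0],"roll":0},
  {"fingers":1,"slide":[0.002,0,0],"roll":0},
  {"fingers":1,"slide":[0.002,0,0],"roll":0},
  {"fingers":1,"slide":[0.002,0,0],"roll":0},
  {"fingers":1,"slide":[0.002,0,0],"roll":0},
])

```text
time_s: 20.43
ee_pos: [0.591, 0.0501, 0.0947]
tool_rot: [0.0, 0.697, 0.717, 0.0]
ft_force: [-0.0, -3.4, 0.8]
gripper_width: -0.003
gripper_force: 0.0
```

Call:
step_arm([
  {"fingers":1,"slide":[0.001,0,0],"roll":0},
  {"fingers":1,"slide":[0.001,0,0],"roll":0},
  {"fingers":1,"slide":[0.001,0,0],"roll":0},
  {"fingers":1,"slide":[0.001,0,0],"roll":0},
  {"fingers":1,"slide":[0.001,0,0],"roll":0},
  {"fingers":1,"slide":[0.001,0,0],"roll":0},
  {"fingers":1,"slide":[0.001,0,0],"roll":0},
  {"fingers":1,"slide":[0.001,0,0],"roll":0},
])

```text
time_s: 21.1
ee_pos: [0.5907, 0.058, 0.0947]
tool_rot: [-0.0, 0.697, 0.717, -0.0]
ft_force: [0.6, -4.0, -0.1]
gripper_width: -0.002
gripper_force: 0.0
```

Call:
step_arm([
  {"fingers":1,"slide":[0.001,0,0],"roll":0},
  {"fingers":1,"slide":[0.001,0,0],"roll":0},
  {"fingers":1,"slide":[0.001,0,0],"roll":0},
  {"fingers":1,"slide":[0.001,0,0],"roll":0},
  {"fingers":1,"slide":[0.001,0,0],"roll":0},
  {"fingers":1,"slide":[0.001,0,0],"roll":0},
  {"fingers":1,"slide":[0.0,0,0],"roll":0},
  {"fingers":1,"slide":[0,0,0],"roll":0},
])

```text
time_s: 21.77
ee_pos: [0.5905, 0.0638, 0.0947]
tool_rot: [0.0, 0.697, 0.717, -0.0]
ft_force: [-0.4, -5.4, 0.9]
gripper_width: -0.001
gripper_force: 0.0
```

Call:
step_arm([
  {"fingers":1,"slide":[0.001,0,0],"roll":0},
  {"fingers":1,"slide":[0.001,0,0],"roll":0},
  {"fingers":1,"slide":[0.001,0,0],"roll":0},
  {"fingers":1,"slide":[0.001,0,0],"roll":0},
  {"fingers":1,"slide":[0,0,0],"roll":0},
  {"fingers":1,"slide":[0,0,0],"roll":0},
  {"fingers":1,"slide":[0,0,0],"roll":0},
  {"fingers":1,"slide":[0,0,0],"roll":0},
])

```text
time_s: 22.43
ee_pos: [0.5905, 0.0676, 0.0948]
tool_rot: [0.0, 0.697, 0.717, -0.0]
ft_force: [0.2, -7.0, 2.0]
gripper_width: 0.005
gripper_force: 0.0
```

```bash
python3 -c "
from pose import *
roll()
l=railcloud('top');p=l[(abs(l[:,0]+5)<15)&(l[:,2]>20)&(l[:,2]<70)]
for a in range(-70,130,6): print(a,np.median(p[(p[:,1]>=a)&(p[:,1]<a+6),2]).round(0),((p[:,1]>=a)&(p[:,1]<a+6)).sum(),end='; ')"
```

```text
side 27 uphill face x at z36 16.8 tilt deg 32.6 ymin/max [-70.  28.]
tcp h,y,z [-0.014  -0.0645  0.0948] 22.4833
-70 nan 0; -64 nan 0; -58 nan 0; -52 nan 0; -46 nan 0; -40 nan 0; -34 nan 0; -28 nan 0; -22 nan 0; -16 nan 0; -10 nan 0; -4 nan 0; 2 nan 0; 8 nan 0; 14 nan 0; 20 nan 0; 26 59.0 10; 32 60.0 19; 38 56.0 19; 44 57.0 9; 50 20.0 2; 56 45.0 19; 62 44.0 19; 68 44.0 19; 74 46.0 17; 80 52.0 16; 86 54.0 19; 92 49.0 19; 98 43.0 18; 104 43.0 9; 110 nan 0; 116 20.0 1; 122 nan 0; 128 22.0 1;
  return _methods._mean(a, axis=axis, dtype=dtype,
  ret = ret.dtype.type(ret / rcount)
```

Call:
step_arm([
  {"fingers":1,"slide":[0.0005,0,0],"roll":0},
  {"fingers":1,"slide":[0.0005,0,0],"roll":0},
  {"fingers":1,"slide":[0.0005,0,0],"roll":0},
  {"fingers":1,"slide":[0.0005,0,0],"roll":0},
  {"fingers":1,"slide":[0.0005,0,0],"roll":0},
  {"fingers":1,"slide":[0,0,0],"roll":0},
  {"fingers":1,"slide":[0,0,0],"roll":0},
  {"fingers":1,"slide":[0,0,0],"roll":0},
])

```text
time_s: 23.2
ee_pos: [0.5904, 0.07, 0.0948]
tool_rot: [0.0, 0.697, 0.717, -0.0]
ft_force: [1.2, -9.0, 2.3]
gripper_width: -0.001
gripper_force: 0.0
```

Call:
step_arm([
  {"fingers":1,"slide":[0.0005,0,0],"roll":0},
  {"fingers":1,"slide":[0.0005,0,0],"roll":0},
  {"fingers":1,"slide":[0.0005,0,0],"roll":0},
  {"fingers":1,"slide":[0,0,0],"roll":0},
  {"fingers":1,"slide":[0,0,0],"roll":0},
  {"fingers":1,"slide":[0,0,0],"roll":0},
  {"fingers":1,"slide":[0,0,0],"roll":0},
  {"fingers":1,"slide":[0,0,0],"roll":0},
])

```text
time_s: 23.87
ee_pos: [0.5904, 0.0715, 0.0948]
tool_rot: [0.0, 0.697, 0.717, -0.0]
ft_force: [-0.1, -8.9, 2.1]
gripper_width: -0.002
gripper_force: 0.0
```

Call:
step_arm([
  {"fingers":1,"slide":[0.0005,0,0],"roll":0},
  {"fingers":1,"slide":[0.0005,0,0],"roll":0},
  {"fingers":1,"slide":[0.0005,0,0],"roll":0},
  {"fingers":1,"slide":[0,0,0],"roll":0},
  {"fingers":1,"slide":[0,0,0],"roll":0},
  {"fingers":1,"slide":[0,0,0],"roll":0},
  {"fingers":1,"slide":[0,0,0],"roll":0},
  {"fingers":1,"slide":[0,0,0],"roll":0},
])

```text
time_s: 24.53
ee_pos: [0.5904, 0.073, 0.0948]
tool_rot: [0.0, 0.697, 0.717, -0.0]
ft_force: [0.2, -9.2, 1.5]
gripper_width: -0.005
gripper_force: 0.0
```

Call:
step_arm([
  {"fingers":1,"slide":[0.0005,0,0],"roll":0},
  {"fingers":1,"slide":[0.0005,0,0],"roll":0},
  {"fingers":1,"slide":[0,0,0],"roll":0},
  {"fingers":1,"slide":[0,0,0],"roll":0},
  {"fingers":1,"slide":[0,0,0],"roll":0},
  {"fingers":1,"slide":[0,0,0],"roll":0},
  {"fingers":1,"slide":[0,0,0],"roll":0},
  {"fingers":1,"slide":[0,0,0],"roll":0},
])

```text
time_s: 25.2
ee_pos: [0.5903, 0.074, 0.0948]
tool_rot: [0.0, 0.697, 0.717, -0.0]
ft_force: [0.3, -8.9, 1.7]
gripper_width: -0.002
gripper_force: 0.0
```

Call:
step_arm([
  {"fingers":1,"slide":[0.0005,0,0],"roll":0},
  {"fingers":1,"slide":[0.0005,0,0],"roll":0},
  {"fingers":1,"slide":[0,0,0],"roll":0},
  {"fingers":1,"slide":[0,0,0],"roll":0},
  {"fingers":1,"slide":[0,0,0],"roll":0},
  {"fingers":1,"slide":[0,0,0],"roll":0},
  {"fingers":1,"slide":[0,0,0],"roll":0},
  {"fingers":1,"slide":[0,0,0],"roll":0},
])

```text
time_s: 25.87
ee_pos: [0.5903, 0.075, 0.0948]
tool_rot: [0.0, 0.697, 0.717, -0.0]
ft_force: [0.1, -7.9, 2.5]
gripper_width: -0.001
gripper_force: 0.0
```

Call:
step_arm([
  {"fingers":1,"slide":[0.0005,0,0],"roll":0},
  {"fingers":1,"slide":[0.0005,0,0],"roll":0},
  {"fingers":1,"slide":[0,0,0],"roll":0},
  {"fingers":1,"slide":[0,0,0],"roll":0},
  {"fingers":1,"slide":[0,0,0],"roll":0},
  {"fingers":1,"slide":[0,0,0],"roll":0},
  {"fingers":1,"slide":[0,0,0],"roll":0},
  {"fingers":1,"slide":[0,0,0],"roll":0},
])

```text
time_s: 26.53
ee_pos: [0.5902, 0.076, 0.0948]
tool_rot: [0.0, 0.697, 0.717, -0.0]
ft_force: [0.8, -8.3, 1.9]
gripper_width: 0.002
gripper_force: 0.0
```

Call:
step_arm([
  {"fingers":1,"slide":[0.0005,0,0],"roll":0},
  {"fingers":1,"slide":[0.0005,0,0],"roll":0},
  {"fingers":1,"slide":[0,0,0],"roll":0},
  {"fingers":1,"slide":[0,0,0],"roll":0},
  {"fingers":1,"slide":[0,0,0],"roll":0},
  {"fingers":1,"slide":[0,0,0],"roll":0},
  {"fingers":1,"slide":[0,0,0],"roll":0},
  {"fingers":1,"slide":[0,0,0],"roll":0},
])

```text
time_s: 27.2
ee_pos: [0.5903, 0.0765, 0.0949]
tool_rot: [0.0, 0.697, 0.717, -0.0]
ft_force: [0.0, -13.8, 4.2]
gripper_width: 0.0
gripper_force: 0.0
```

```bash
python3 -c "
from pose import *
print(arm.get_state()['ft_force'],arm.get_state()['ee_pos'])"
```

```text
[  0.04537524 -13.84053042   4.16789912] [0.59025663 0.07647639 0.09487903]
```

Call:
step_arm([
  {"fingers":1,"slide":[0.0005,0,0],"roll":0},
  {"fingers":1,"slide":[0,0,0],"roll":0},
  {"fingers":1,"slide":[0,0,0],"roll":0},
  {"fingers":1,"slide":[0,0,0],"roll":0},
  {"fingers":1,"slide":[0,0,0],"roll":0},
  {"fingers":1,"slide":[0,0,0],"roll":0},
  {"fingers":1,"slide":[0,0,0],"roll":0},
  {"fingers":1,"slide":[0,0,0],"roll":0},
])

```text
time_s: 27.87
ee_pos: [0.5903, 0.0766, 0.095]
tool_rot: [0.001, 0.697, 0.717, -0.0]
ft_force: [0.1, -18.4, 5.7]
gripper_width: 0.004
gripper_force: 0.0
```

Stopped solid: the force rose from 9 to 18 N with no travel. I'll back off, move away and take a look.

Call:
step_arm([
  {"fingers":1,"slide":[-0.002,0,0],"roll":0},
  {"fingers":1,"slide":[-0.005,0,0],"roll":0},
  {"fingers":1,"slide":[-0.015,0,0],"roll":0},
  {"fingers":1,"slide":[-0.03,0,0],"roll":0},
  {"fingers":1,"slide":[-0.03,0,-0.02],"roll":0},
  {"fingers":1,"slide":[-0.03,0,-0.025],"roll":0},
  {"fingers":1,"slide":[-0.03,0,-0.03],"roll":0},
  {"fingers":1,"slide":[-0.03,0,0],"roll":0},
])

```text
time_s: 28.53
ee_pos: [0.5974, -0.0952, 0.1742]
tool_rot: [0.003, 0.697, 0.717, 0.002]
ft_force: [3.3, -0.4, 1.0]
gripper_width: -0.003
gripper_force: 0.0
```

```bash
python3 - <<'E'
from pose import *
l=railcloud("top");p=l[(abs(l[:,0]+5)<15)&(l[:,2]>20)&(l[:,2]<70)&(l[:,1]<110)]
b=p[(p[:,1]<52)&(p[:,1]>-60)&(p[:,2]>45)]; print("body y",np.percentile(b[:,1],[1,99]).round(1)); A=np.c_[b[:,:2],np.ones(len(b))]; k=np.linalg.lstsq(A,b[:,2],rcond=None)[0]; print("top plane slope",k)
g=l[(l[:,2]>45)&(l[:,2]<70)&(l[:,1]>-60)&(l[:,1]<50)&(abs(l[:,0])<45)]; print(cv2.minAreaRect(g[:,:2].astype(np.float32)))
im,_,_=cloud("top"); a=cv2.resize(im[128:212,225:350],(600,403),interpolation=cv2.INTER_CUBIC); cv2.imwrite("pics/end.png",a)
E
```

```text
body y [-44.5  50.8]
top plane slope [9.60121734e-03 4.15951270e-03 5.83530452e+01]
((-0.5013542175292969, 2.6608047485351562), (53.130306243896484, 94.35012817382812), 0.016004418954253197)
```

View pics/end.png

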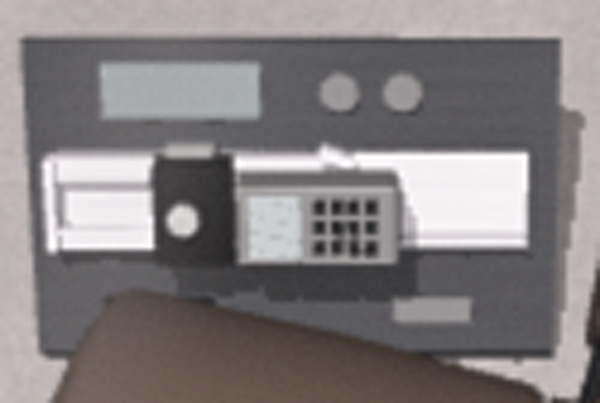

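The reader's body (238–400, 180–262) sits right up against the housing (its edge at x≈234), flat and in line with the rail. I'm handing in the job.

```bash
python3 -c "
from plant import arm
print(arm.close_job())"
```

```text
the job is handed in; nothing more can be done
None
```

The reader is on the rail and pushed to the solid stop (18 N peak wrist force), released flat and in line with the rail; the job was handed in at about 28.6 s, and no verdict came back.

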